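# Unstack the mould set into its cradles

## Task

The four aluminium parts of a mould set stand stacked on the table. Take the stack apart from the top down, one part at a time (hexagonal block, round disc, round-ended plate, rectangular plate), and lay each straight into its own blue cradle, the one with that part's outline on its floor: flat on the floor, centred on the outline, the two plates in line with their outlines. Set the parts down gently, never dropping or tipping them, and leave the jar and the tin where they stand.

Things in the scene. Friction and masses are not known exactly. Their poses are not given: they have to be found in the camera images.
- rect_mid (a point): Plain aluminium mould part: rectangular plate, 120 mm long (x) by 56 wide (y) by 20 mm high, square corners, four small dark hole marks at its corners, about 360 g; at the start it lies at the bottom of the stack, on the table. Origin at its centre, half-way up (10 mm above its underside); z up.
- oval_mid (a point): Plain aluminium mould part: round-ended plate, 92 mm long (x) by 48 wide (y) by 20 mm high, its two short ends half round, two dark hole marks, about 220 g; at the start it lies second from the bottom, on the rectangular plate. Origin at its centre, half-way up (10 mm above its underside); z up.
- disc_mid (a point): Plain aluminium mould part: round disc, 44 mm in diameter by 20 mm high, two tiny dark marks; its yaw does not matter, about 82 g; at the start it lies third from the bottom, on the round-ended plate. Origin at its centre, half-way up (10 mm above its underside); z up.
- hex_mid (a point): Plain aluminium mould part: hexagonal block, 26 mm across flats (30 across corners) by 24 mm high, one dark mark on top; one pair of flats faces +y and -y, the others at every 60 degrees; its yaw in the cradle does not matter, about 40 g; at the start it lies on top of the stack, on the disc. Origin at its centre, half-way up (12 mm above its underside); z up.
- cradle_rect_floor (a point): Blue plastic cradle for the rectangular plate, fixed to the table: a flat floor 6 mm thick, 74 mm wide (y), with a lip 5 mm thick standing 12 mm above the floor along each of its two ends (+x and -x), 140 mm apart inside; its two long sides (+y and -y) are open, so fingers that close along y pass. The part's outline is inlaid in white, at true size, in the middle of the floor. Origin at the centre of the floor's upper face, 6 mm above the table; x runs from lip to lip, z up.
- cradle_oval_floor (a point): Blue plastic cradle for the round-ended plate, fixed to the table: a flat floor 6 mm thick, 66 mm wide (y), with a lip 5 mm thick standing 12 mm above the floor along each of its two ends (+x and -x), 112 mm apart inside; its two long sides (+y and -y) are open, so fingers that close along y pass. The part's outline is inlaid in white, at true size, in the middle of the floor. Origin at the centre of the floor's upper face, 6 mm above the table; x runs from lip to lip, z up.
- cradle_disc_floor (a point): Blue plastic cradle for the round disc, fixed to the table: a flat floor 6 mm thick, 62 mm wide (y), with a lip 5 mm thick standing 12 mm above the floor along each of its two ends (+x and -x), 64 mm apart inside; its two long sides (+y and -y) are open, so fingers that close along y pass. The part's outline is inlaid in white, at true size, in the middle of the floor. Origin at the centre of the floor's upper face, 6 mm above the table; x runs from lip to lip, z up.
- cradle_hex_floor (a point): Blue plastic cradle for the hexagonal block, fixed to the table: a flat floor 6 mm thick, 44 mm wide (y), with a lip 5 mm thick standing 12 mm above the floor along each of its two ends (+x and -x), 50 mm apart inside; its two long sides (+y and -y) are open, so fingers that close along y pass. The part's outline is inlaid in white, at true size, in the middle of the floor. Origin at the centre of the floor's upper face, 6 mm above the table; x runs from lip to lip, z up.
- jar: Bystander: white jar with black cap, 52 mm in diameter, 55 mm high, standing loose on the table. Origin at the centre of its underside. Not to be moved.
- tin: Bystander: small closed steel tin, 67 by 47 by 34 mm high, loose on the table. Origin at the centre of its underside. Not to be moved.

How it is judged:
By the outcome, as a careful person would: the job done as asked, in the order asked, and still so for the second after the job is handed in, with the robot touching nothing.
It also fails if it takes over 112 s, if anything falls off the work surface, if the arm or the gripper's body presses on something with over 40 N, if the wrist force passes 120 N, or if a joint passes its speed limit or range.

## Robot

A 7-joint arm with a two-finger parallel gripper is mounted at the origin on the work surface. World frame = base frame: x ahead of the robot, y to its left, z up, the work surface at z = 0. Lengths are in m, angles in rad, forces in N, time in s.
With the tool pointing down it reaches from about 0.4 to 0.75 m from the base axis. Payload 19.5 kg.
Tool frame: the origin (TCP) lies midway between the tips of the shut fingers; the grasp point (between the pads) lies tcp_to_grasp behind it (tcp_to_grasp is the distance from the TCP to the grasp point, in m); z points along the fingers, y is the direction in which the jaws open and shut (so a half turn about z gives the same grasp; the last joint's range is limited). The gripper opens to 85 mm and grips with 20 to 120 N. Pads are 22 mm wide; open, the fingers measure 114 mm over their backs; the gripper's body (76 mm by 85 mm) begins 54 mm behind the grasp point. The pads swing forward as they close: fully open they stand 13 mm farther back than shut.
Start: joints at [1.101, 0.707, -0.028, 1.485, 0.022, 0.951, -0.075], TCP at [0.239, -0.523, 0.231] pointing down, gripper open.
Joint ranges: [-2.71, 2.71], [-0.32, 2.16], [-1.57, 1.52], [0, 2.45], [-1.46, 4.6], [0, 2.02], [-2.83, 2.83]. Speed limits (rad/s): [1.89, 1.89, 2.57, 2.57, 3.01, 3.01, 3.01].

## Interface

Orientations are given as a rotation vector (axis times angle).
In Python, from rig import movep, move_linear, set_joints, gripper_to, dwell, inverse_kinematics, observe, camera, IKError, hand_in, masks_of, place_of, tcp_to_grasp gives the robot as it stands. The module is installed in compiled form; this text tells all that it offers. Calls block until the motion is done:
- movep(position, orientation): joint-space move of the TCP to a pose.
- move_linear(position, rot=None, max_speed=0.15, threshold=None): straight line of the TCP; rot=None keeps the orientation; max_speed is the mean speed in m/s. With threshold (N) it stops when the force on the tool has changed by that much, and returns True; else False.
- set_joints(angles): joint-space move.
- gripper_to(opening, f_grip=None): finger opening in m; f_grip is the grip in N (None keeps the last); returns when the fingers have stopped.
- dwell(seconds).
- inverse_kinematics(position, orientation): joint angles nearest the present ones, or None.
- observe(): the state.
- camera(name): name is "scene" or "top"; returns a dict with "image" (400x640x3 uint8, blue, green, red), "camera_matrix" (3x3 intrinsics, pixels), "eye" and "orientation" of the camera in the world. Camera axes: x right, y up, looking along -z (the intrinsics and any distortion apply to the point x, -y, -z); pixel columns grow to the right and rows downward; lengths in m; the calibration is good to about 2 mm. A picture is of the moment at which its call begins. There is no depth.
A pose or a line that the arm cannot do raises IKError and nothing moves.
- hand_in(): hands the job in, once; it reports no verdict.
Trained networks look in a picture, given as the dict that the camera call returned (one of the last four; its "shot" number tells which), for a name from the list of things; names that differ only in an ending like _2 or _b are one class to them, and where a whole thing is asked for, a point or a joint stands for the part that bears it (a point fixed in the world has none). Each returns a list of dicts, best first, with "conf" (0 to 1); they miss things now and then, are a little off and sometimes report something else, mostly with a low value. They report only what shows in the picture. A call takes as long as a camera call.
- masks_of(picture, query): "mask" (400x640 bool, what is visible of it) and "bbox" ([left, top, right, bottom] in pixels, round what is visible of it).
- place_of(picture, query): "location" ([column, row] in pixels: a listed point, or the origin of a listed thing).
The state is a dict: "t": time; "joint_pos": joint angles; "qd": joint speeds; "tau": joint torques, N m; "eef_pos": TCP position; "orientation": TCP orientation; "wrist_force": force on the tool from outside, world axes, zero at the start; "ft_torque": the same for the moment, N m; "grip_width": finger opening in m.
Only numpy, scipy, OpenCV 4.12 (cv2) and the standard library are available. Lean on these libraries where they do the work, as an engineer would, in place of code of your own. Each camera call takes 0.05 s, during which the arm holds its last target.

## Working session

There is one attempt and no reset: what is moved stays moved. The work goes in short steps, each a Python script; the robot and the scene stay as the last script left them, time stands still between calls to the robot, and variables do not carry over. Pictures are saved under pics/ and viewed, and the job is handed in when it is done.

```bash
mkdir -p pics; ls
python3 - <<'E'
from rig import *
import cv2,numpy as np
o=observe();print(o['t'],o['eef_pos'],o['orientation'],o['grip_width'],tcp_to_grasp)
for n in ['scene','top']:
    c=camera(n);cv2.imwrite(f'pics/{n}0.png',c['image'])
    print(n,c['camera_matrix'],c['eye'],c['orientation'],[k for k in c])
    for q in ['rect_mid','oval_mid','disc_mid','hex_mid','cradle_rect_floor','cradle_oval_floor','cradle_disc_floor','cradle_hex_floor','jar','tin']:
        print(q,[(np.round(d['location'],1).tolist(),round(d['conf'],2)) for d in place_of(c,q)][:3])
print(observe()['t'])
E
```

```text
pics
0.0 [ 0.23843845 -0.52295147  0.2308608 ] [-3.06900729e+00 -6.66623169e-01  4.06068509e-04] 0.08528827876313493 0.0187
scene [[427.73447686   0.         323.78884692]
 [  0.         427.73447686 196.16986074]
 [  0.           0.           1.        ]] [ 0.96966489 -0.63991731  0.72028145] [0.84551933 0.24362833 0.52351197] ['image', 'camera_matrix', 'eye', 'orientation', 'shot']
rect_mid [([250.1, 248.1], 0.71), ([249.2, 232.2], 0.43)]
oval_mid [([252.6, 238.4], 0.72)]
disc_mid [([252.4, 234.1], 0.75), ([251.0, 247.3], 0.45)]
hex_mid [([253.1, 223.4], 0.65)]
cradle_rect_floor [([341.6, 225.4], 0.65)]
cradle_oval_floor [([360.7, 132.2], 0.84), ([247.6, 245.6], 0.41)]
cradle_disc_floor [([164.9, 317.9], 0.6)]
cradle_hex_floor [([325.2, 171.3], 0.52)]
jar [([313.3, 305.2], 0.55)]
tin [([397.1, 192.3], 0.63)]
top [[380.58111402   0.         319.42760679]
 [  0.         380.58111402 195.26001266]
 [  0.           0.           1.        ]] [0.3708389  0.007286   1.07293988] [ 0.16081279 -0.16317913 -1.58969315] ['image', 'camera_matrix', 'eye', 'orientation', 'shot']
rect_mid [([379.5, 233.8], 0.62)]
oval_mid []
disc_mid [([384.0, 232.0], 0.53)]
hex_mid [([381.8, 232.1], 0.59)]
cradle_rect_floor [([318.9, 185.6], 0.57)]
cradle_oval_floor [([183.0, 249.1], 0.94)]
cradle_disc_floor [([464.9, 238.0], 0.57)]
cradle_hex_floor [([265.9, 235.1], 0.54)]
jar [([397.4, 164.0], 0.6), ([263.3, 237.0], 0.41)]
tin [([247.8, 170.1], 0.72)]
1.1
```

Run:
```python
import cv2
for n,(x0,y0,x1,y1) in {'scene':(120,80,460,350),'top':(140,110,520,300)}.items():
    i=cv2.imread(f'pics/{n}0.png')
    cv2.imwrite(f'pics/{n}0z.png',cv2.resize(i[y0:y1,x0:x1],None,fx=2.1,fy=2.1,interpolation=cv2.INTER_CUBIC))
```

```text
(no output)
```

View pics/scene0.png

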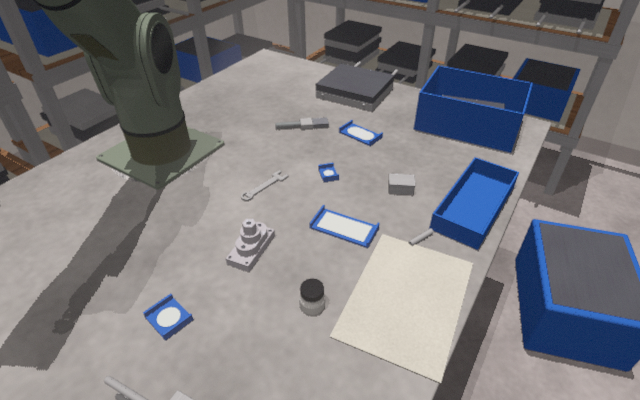

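View pics/top0.png

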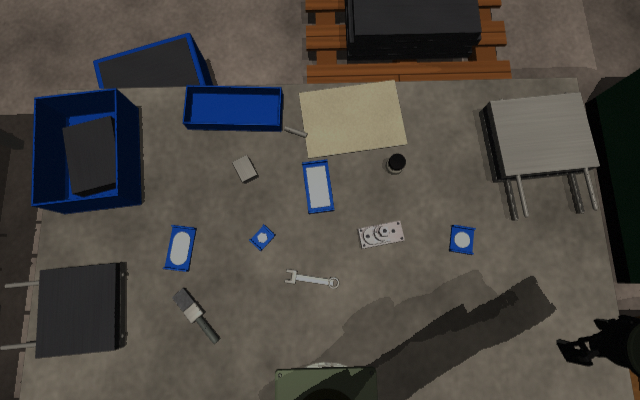

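```bash
sleep 1
```

```text
(no output)
```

View pics/top0z.png

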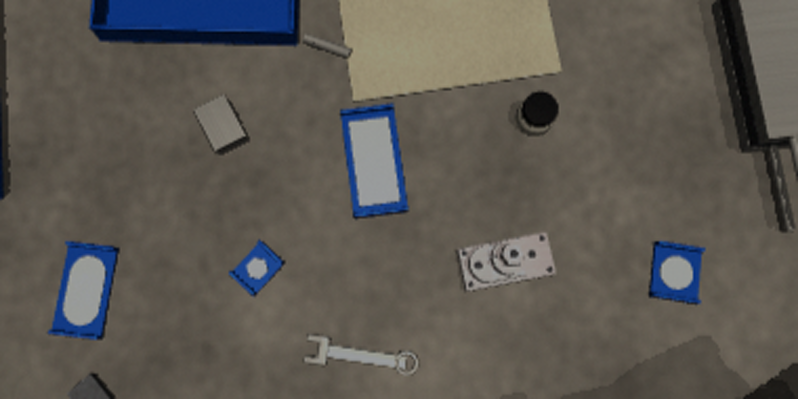

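View pics/scene0z.png

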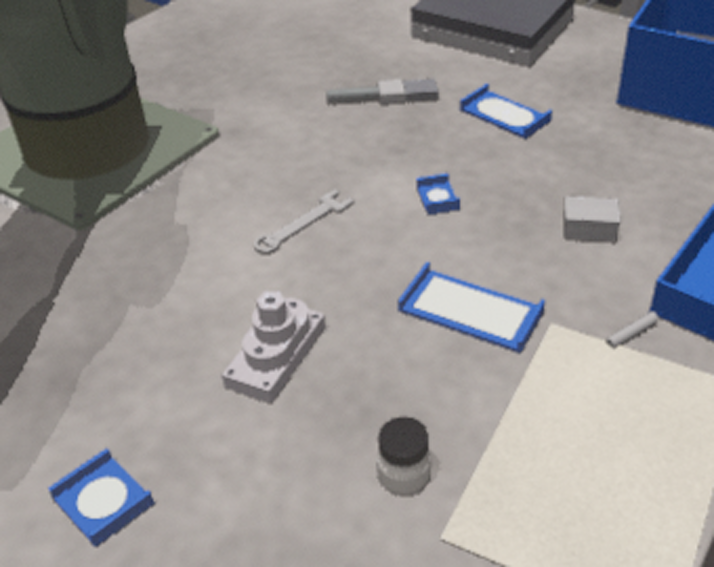

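```bash
cat > h.py <<'E'
from rig import *
import cv2,numpy as np,os
from scipy.spatial.transform import Rotation as R
from scipy.optimize import minimize
ALL=['rect','oval','disc','hex']
def proj(c,P):
    P=np.atleast_2d(P); M=R.from_rotvec(c['orientation']).as_matrix()
    q=(P-c['eye'])@M; q=q*[1,-1,-1]
    u=q@np.array(c['camera_matrix']).T
    return u[:,:2]/u[:,2:]
def back(c,uv,z):
    uv=np.atleast_2d(uv); M=R.from_rotvec(c['orientation']).as_matrix()
    d=np.c_[uv,np.ones(len(uv))]@np.linalg.inv(np.array(c['camera_matrix'])).T
    d=(d*[1,-1,-1])@M.T
    s=(z-c['eye'][2])/d[:,2]
    return np.array(c['eye'])+s[:,None]*d
def shape(n):
    if n=='rect': return np.array([[60,28],[-60,28],[-60,-28],[60,-28]])/1e3
    if n=='disc':
        a=np.linspace(0,2*np.pi,60,endpoint=False); return 22e-3*np.c_[np.cos(a),np.sin(a)]
    if n=='hex':
        a=np.radians(np.arange(6)*60); return 26/np.sqrt(3)*1e-3*np.c_[np.cos(a),np.sin(a)]
    a=np.linspace(-np.pi/2,np.pi/2,30); e=24e-3*np.c_[np.cos(a),np.sin(a)]
    return np.r_[e+[.022,0],-e-[.022,0]]
def poly(n,x,y,w,z):
    s=shape(n);C,S=np.cos(w),np.sin(w)
    return np.c_[x+C*s[:,0]-S*s[:,1],y+S*s[:,0]+C*s[:,1],np.full(len(s),z)]
def rect_view(c,x,y,z,half=.09,px=4000,yaw=0):
    # rectified: image right=+x, up=+y
    n=int(2*half*px)
    k=np.array([[-half,half],[half,half],[half,-half],[-half,-half]])
    C,S=np.cos(yaw),np.sin(yaw)
    W=np.c_[x+C*k[:,0]-S*k[:,1],y+S*k[:,0]+C*k[:,1],np.full(4,z)]
    H=cv2.getPerspectiveTransform(proj(c,W).astype(np.float32),np.array([[0,0],[n,0],[n,n],[0,n]],np.float32)-.5)
    return cv2.warpPerspective(c['image'],H,(n,n),flags=cv2.INTER_CUBIC)
def render(c,P,box,ss=8):
    x0,y0,x1,y1=box
    p=(proj(c,P)-[x0,y0]+.5)*ss-.5
    m=np.zeros(((y1-y0)*ss,(x1-x0)*ss),np.uint8)
    cv2.fillPoly(m,[np.round(p*16).astype(np.int32)],255,shift=4)
    return cv2.resize(m,(x1-x0,y1-y0),interpolation=cv2.INTER_AREA)/255.
def fit(c,n,p0,z,ch=2,grow=1.15,freeyaw=True):
    P=poly(n,*p0,z); o=np.array([p0[0],p0[1],z]); Q=o+(P-o)*grow
    u=proj(c,Q); box=[int(u[:,0].min())-2,int(u[:,1].min())-2,int(u[:,0].max())+3,int(u[:,1].max())+3]
    roi=render(c,Q,box)>.5
    I=c['image'][box[1]:box[3],box[0]:box[2],ch].astype(float)[roi]
    def f(v):
        m=render(c,poly(n,v[0]/1e3,v[1]/1e3,v[2]/50 if freeyaw else p0[2],z),box)[roi]
        A=np.c_[m,np.ones_like(m)];s,*_=np.linalg.lstsq(A,I,rcond=None)
        return ((A@s-I)**2).mean()**.5
    v0=np.array([p0[0]*1e3,p0[1]*1e3,p0[2]*50])
    sim=np.r_[[v0],v0+np.diag([3,3,5])]
    r=minimize(f,v0,method='Nelder-Mead',options=dict(initial_simplex=sim,xatol=.02,fatol=1e-3))
    return np.array([r.x[0]/1e3,r.x[1]/1e3,r.x[2]/50 if freeyaw else p0[2]]),r.fun
E
cat > a.py <<'E'
from h import *
z={'rect':.01,'oval':.03,'disc':.05,'hex':.072}
G={}
for cn in ['scene','top']:
    c=camera(cn)
    for n in ALL:
        d=place_of(c,f'cradle_{n}_floor')[0]; p=back(c,d['location'],.006)[0]
        best=None
        for w in ([-1.2,-.6,0,.6,1.2] if n!='disc' else [0]):
            r=fit(c,n,[p[0],p[1],w if n!='hex' else w/2],.006,freeyaw=n!='disc')
            if best is None or r[1]<best[1]: best=r
        print(cn,n,np.round(p[:2],4),np.round(best[0],4),round(best[1],1))
    for n in ALL:
        for d in place_of(c,n+'_mid')[:1]: print('part',n,np.round(back(c,d['location'],z[n])[0],4))
    cv2.imwrite(f'pics/stk_{cn}.png',rect_view(c,.285,-.17,.084,half=.08,px=4500))
    for q in ['jar','tin']: print(q,np.round(back(c,place_of(c,q)[0]['location'],0)[0],3))
E
python3 a.py
```

```text
scene rect [0.6191 0.0013] [0.6198 0.0082 0.1072] 11.1
scene oval [0.4605 0.3864] [ 0.4544  0.3966 -0.1399] 10.3
scene disc [ 0.4522 -0.3937] [ 0.4562 -0.3908  0.    ] 7.1
scene hex [0.4714 0.1807] [0.4767 0.1702 0.2272] 13.8
part rect [ 0.4757 -0.1654  0.01  ]
part oval [ 0.4831 -0.165   0.03  ]
part disc [ 0.4802 -0.1663  0.05  ]
part hex [ 0.5129 -0.188   0.072 ]
jar [ 0.678 -0.208  0.   ]
tin [0.677 0.203 0.   ]
top rect [0.617  0.0027] [0.6199 0.0074 0.113 ] 11.9
top oval [0.4538 0.3881] [ 0.4537  0.3958 -0.1433] 9.8
top disc [ 0.4603 -0.396 ] [ 0.4575 -0.3916  0.    ] 7.4
top hex [0.4775 0.1585] [0.477  0.1671 0.2838] 6.0
part rect [ 0.4888 -0.1566  0.01  ]
part oval [ 0.4749 -0.1512  0.03  ]
part disc [ 0.4809 -0.1699  0.05  ]
part hex [ 0.4794 -0.1645  0.072 ]
jar [ 0.684 -0.222  0.   ]
tin [0.681 0.213 0.   ]
```

Run:
```python
from h import *
T=[];U=[]
for cn in ['scene','top']:
    c=camera(cn)
    T.append(np.hstack([rect_view(c,.48,-.165,z,half=.075,px=2600) for z in (.02,.084)]))
    U.append(np.hstack([cv2.resize(rect_view(c,*p,.006,half=h,px=3000),(266,266)) for p,h in (((.477,.168),.045),((.457,-.391),.05),((.62,.008),.09))]))
cv2.imwrite('pics/stk.png',cv2.resize(np.vstack(T),(600,600)));cv2.imwrite('pics/crd.png',np.vstack(U))
```

```text
(no output)
```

View pics/stk.png

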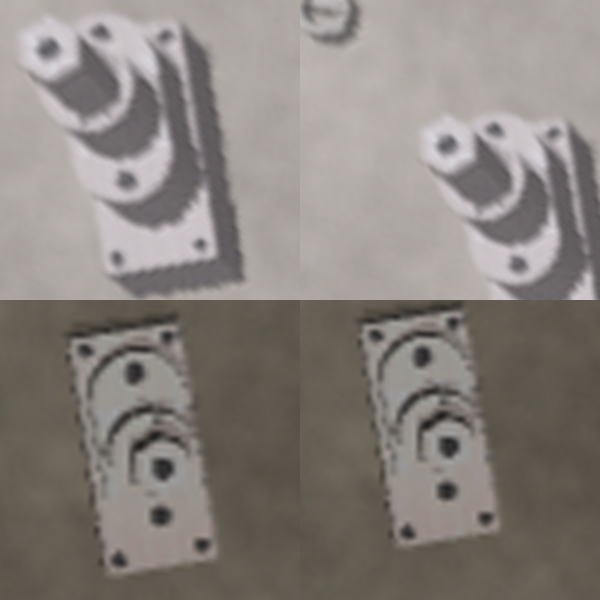

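View pics/crd.png

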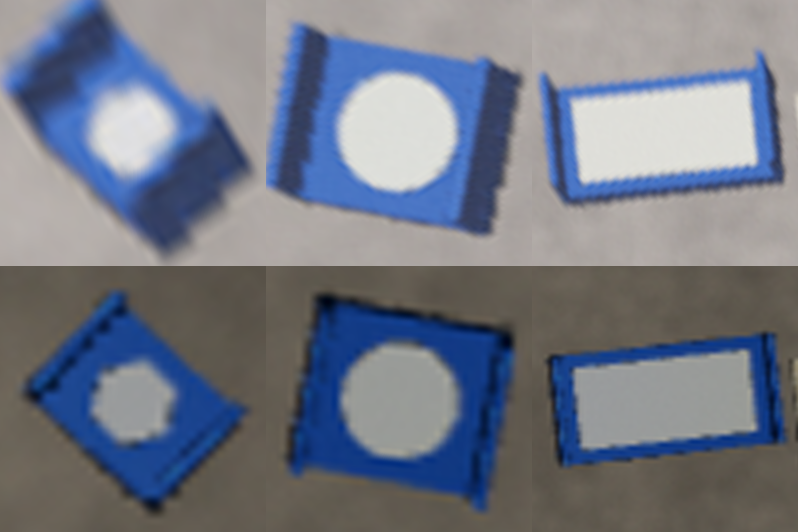

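```bash
cat > b.py <<'E'
from h import *
T=[]
for cn in ['scene','top']:
    c=camera(cn)
    u0=proj(c,[[.479,-.163,.084]])[0].round().astype(int)
    s=10;I=c['image'][u0[1]-15:u0[1]+15,u0[0]-20:u0[0]+20]
    A=cv2.resize(I,None,fx=s,fy=s,interpolation=cv2.INTER_CUBIC)
    A=cv2.convertScaleAbs(A,alpha=1.3)
    B=A.copy()
    r=fit(c,'hex',[.479,-.163,np.radians(98)],.084,grow=1.25)
    print(cn,r, np.degrees(r[0][2]))
    for p,col in (([.479,-.163,np.radians(98)],(0,0,255)),(r[0],(0,255,0))):
        q=(proj(c,poly('hex',*p,.084))-u0+[20.5,15.5])*s-.5
        cv2.polylines(B,[np.round(q).astype(int)],True,col,1)
    T.append(np.hstack([A,B]))
    g=255-c['image'].mean(2)
cv2.imwrite('pics/hexz.png',np.vstack(T))
E
python3 b.py
```

```text
scene (array([ 0.47818817, -0.16089792,  1.74368246]), np.float64(27.08705777888524)) 99.90564586373036
top (array([ 0.48117931, -0.16549191,  1.76084261]), np.float64(32.93176909370663)) 100.88885019180289
```

View pics/hexz.png

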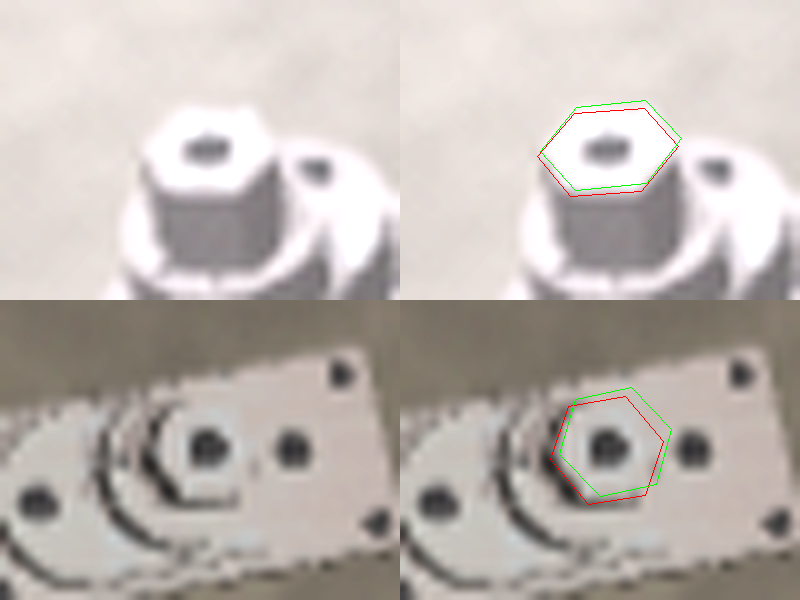

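```bash
cat >> h.py <<'E'
def mark(c,x,y,z,r=.007):
    """dark mark centroid near world x,y at plane z"""
    V=rect_view(c,x,y,z,half=r,px=20000).mean(2)
    n=V.shape[0];t=(np.percentile(V,90)+V.min())/2
    k,lab,st,cen=cv2.connectedComponentsWithStats((V<t).astype(np.uint8))
    i=min(range(1,k),key=lambda j:np.hypot(*(cen[j]-n/2))-.2*np.sqrt(st[j,4]))
    m=lab==i;w=(t-V)*m;Y,X=np.mgrid[:n,:n]
    return np.array([x-r+((w*X).sum()/w.sum()+.5)/20000, y+r-((w*Y).sum()/w.sum()+.5)/20000])
E
cat > b.py <<'E'
from h import *
T=[]
for cn in ['scene','top']:
    c=camera(cn)
    m=mark(c,.479,-.163,.084);m=mark(c,*m,.084);print(cn,m)
    u0=proj(c,[[.479,-.163,.084]])[0].round().astype(int)
    s=20;I=c['image'][u0[1]-8:u0[1]+10,u0[0]-10:u0[0]+10]
    A=cv2.resize(I,None,fx=s,fy=s,interpolation=cv2.INTER_CUBIC)
    L=[]
    for a in (86,94):
        B=A.copy()
        for z in (.084,.06):
            q=(proj(c,poly('hex',*m,np.radians(a),z))-u0+[10.5,8.5])*s-.5
            cv2.polylines(B,[np.round(q).astype(int)],True,(0,0,255),1)
        L.append(B[:300])
    T.append(np.hstack(L))
cv2.imwrite('pics/hexz2.png',np.vstack(T))
E
python3 b.py
```

```text
scene [ 0.47869251 -0.16246853]
top [ 0.47973894 -0.16321161]
```

View pics/hexz2.png

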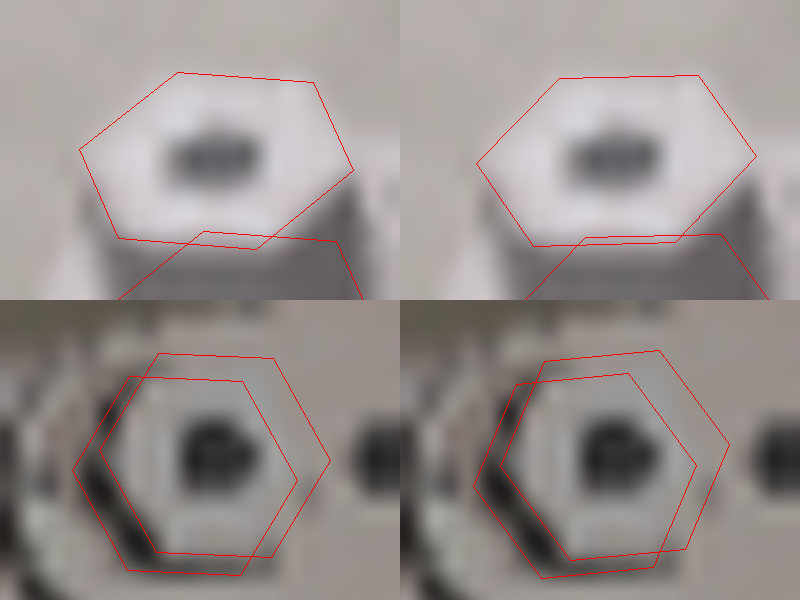

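```bash
cat >> h.py <<'E'
def rot(phi):
    y=np.array([np.cos(phi),np.sin(phi),0]);z=np.array([0,0,-1.]);x=np.cross(y,z)
    return R.from_matrix(np.c_[x,y,z]).as_rotvec()
def best_phi(p,phi,q7=0):
    L=[]
    for k in (-2,-1,0,1,2):
        q=inverse_kinematics(p,rot(phi+k*np.pi))
        if q is not None: L.append((np.abs(q-observe()['joint_pos']).max(),phi+k*np.pi,q))
    return min(L,key=lambda t:t[0])
E
python3 - <<'E'
from h import *
for cn in ['scene','top']:
    c=camera(cn)
    for ch in (1,2):
      r=fit(c,'hex',[.4768,.1683,np.radians(136)],.006,ch=ch,grow=1.25);print(cn,r,np.degrees(r[0][2]))
      r=fit(c,'hex',[.4768,.1683,np.radians(136)],.006,ch=ch,grow=1.25,freeyaw=False);print(cn,r,np.degrees(r[0][2]))
hp=[.4792,-.1628]
for p,ph in (([*hp,.2],[-1,59,119]),([.477,.168,.1],[46])):
    for a in ph:
        r=best_phi(p,np.radians(a));print(a,np.round(r[0],2),np.degrees(r[1]),np.round(r[2],2))
E
```

```text
scene (array([0.47646745, 0.16909041, 2.39985046]), np.float64(12.582521710936753)) 137.50130257802303
scene (array([0.47638411, 0.16871181, 2.37364778]), np.float64(12.718225739026819)) 136.0
scene (array([0.47654785, 0.16862481, 2.40184073]), np.float64(17.832882662492914)) 137.6153369846928
scene (array([0.47624669, 0.1687269 , 2.37364778]), np.float64(17.54963585125873)) 136.0
top (array([0.47705685, 0.16686841, 2.4002145 ]), np.float64(9.125787901745179)) 137.52216091514822
top (array([0.47702192, 0.16691758, 2.37364778]), np.float64(8.551720268119375)) 136.0
top (array([0.47706751, 0.16677397, 2.39025255]), np.float64(9.389629643313961)) 136.9513828516762
top (array([0.47702495, 0.16682993, 2.37364778]), np.float64(9.132904354651416)) 136.0
-1 0.7 -361.0 [ 0.4   0.65 -0.25  1.77  0.22  0.74  0.02]
59 0.9 419.0 [ 0.56  0.69 -0.55  1.77  0.47  0.82  0.82]
119 0.85 299.0 [ 0.25  0.65  0.03  1.78 -0.03  0.71 -0.77]
46 1.37 406.0 [-0.26  0.82 -0.25  1.87  0.39  0.5   0.02]
```

```bash
cat >> h.py <<'E'
def st(tag=''):
    o=observe();print(tag,'t%.2f'%o['t'],np.round(o['eef_pos'],4),'w%.4f'%o['grip_width'],'F',np.round(o['wrist_force'],1));return o
def pick(x,y,phi,ztcp,pre,force,approach=.06,lift=.12):
    r=best_phi([x,y,ztcp+approach],phi);phi=r[1]
    movep([x,y,ztcp+approach],rot(phi)); gripper_to(pre)
    hit=move_linear([x,y,ztcp],max_speed=.1,threshold=15);st('down hit=%s'%hit)
    if hit: return False
    gripper_to(0,f_grip=force);o=st('grip')
    move_linear([x,y,ztcp+.006],max_speed=.04);move_linear([x,y,ztcp+lift],max_speed=.15);st('lift')
    return o
def place(x,y,phi,ztcp,w,hover=.03):
    r=best_phi([x,y,ztcp+.08],phi);phi=r[1]
    movep([x,y,ztcp+.08],rot(phi)); move_linear([x,y,ztcp+.008],max_speed=.1); dwell(.2);st('over')
    hit=move_linear([x,y,ztcp-.0015],max_speed=.015,threshold=3);st('set hit=%s'%hit)
    gripper_to(w);st('open')
    move_linear([x,y,ztcp+.10],max_speed=.12);st('up')
E
python3 - <<'E'
from h import *
o=pick(.4792,-.1628,np.radians(-1),.064,.048,40)
E
```

```text
down hit=False t5.45 [ 0.4794 -0.1628  0.0644] w0.0481 F [-0.4  0.3  0.5]
grip t5.77 [ 0.4795 -0.1629  0.0647] w0.0250 F [-1.4  0.8  8.5]
lift t6.97 [ 0.4789 -0.1627  0.1833] w0.0250 F [ 0.1  1.  -0.5]
```

Run:
```python
from h import *
c=camera('scene');cv2.imwrite('pics/s1.png',cv2.resize(c['image'][100:320,120:440],None,fx=2.4,fy=2.4,interpolation=cv2.INTER_CUBIC))
```

```text
(no output)
```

View pics/s1.png

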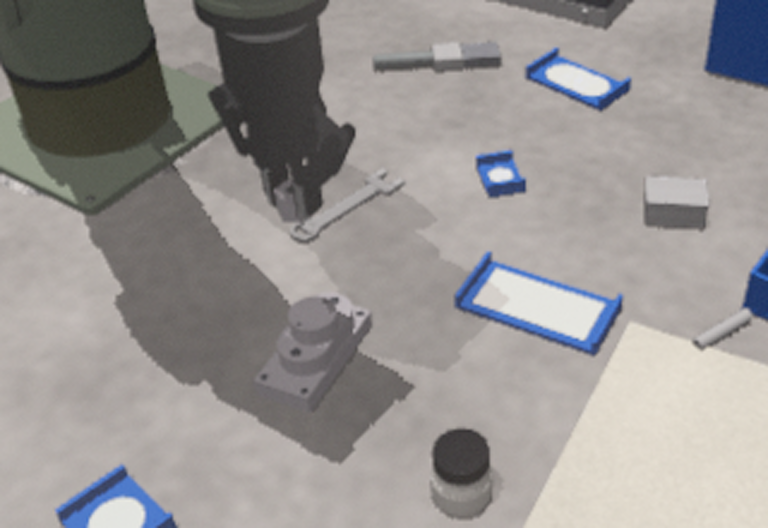

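Run:
```python
from h import *
place(.4767,.1678,np.radians(47),.010,.046)
T=[]
for cn in ['scene','top']:
    c=camera(cn)
    m=mark(c,.4767,.1678,.030,r=.01);m=mark(c,*m,.030);print(cn,'mark',m)
    for n,z in (('disc',.06),):
        print([(np.round(back(c,d['location'],.05)[0],4),d['conf']) for d in place_of(c,'disc_mid')[:2]])
    A=rect_view(c,.4767,.1678,.03,half=.045,px=3300);B=rect_view(c,.48,-.165,.06,half=.045,px=3300)
    T.append(np.hstack([A,B]))
cv2.imwrite('pics/p1.png',np.vstack(T))
```

```text
over t9.38 [0.4769 0.1678 0.0185] w0.0247 F [-0.1 -0.2 -0.3]
set hit=True t9.89 [0.4767 0.1678 0.0107] w0.0250 F [-1.2 -1.  10.9]
open t10.22 [0.4765 0.1677 0.0103] w0.0461 F [-0.5 -0.1  0.8]
up t11.21 [0.4765 0.1677 0.1095] w0.0462 F [-0.2  0.2  0.1]
scene mark [0.47560942 0.16892982]
[(array([ 0.4835, -0.1577,  0.05  ]), 0.69)]
top mark [0.48210068 0.17365794]
[(array([ 0.4772, -0.1567,  0.05  ]), 0.56)]
```

View pics/p1.png

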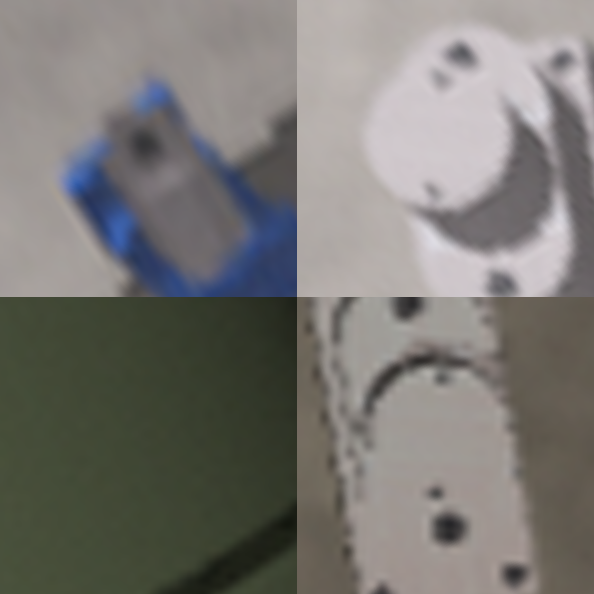

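Run:
```python
from h import *
c=camera('top')
print('hex', mark(c,.477,.168,.03,r=.01))
o=pick(.4774,-.1614,np.radians(80.5),.043,.062,45,approach=.05)
place(.4568,-.3912,np.radians(80.5),.0092,.060)
```

```text
hex [0.48423566 0.17051813]
down hit=False t13.66 [ 0.4775 -0.1613  0.0433] w0.0622 F [-0.   0.   0.3]
grip t13.98 [ 0.4777 -0.1616  0.0439] w0.0421 F [-2.6 -0.1 11.3]
lift t15.19 [ 0.4771 -0.1614  0.1623] w0.0422 F [ 1.3  0.1 -0.7]
over t17.22 [ 0.457  -0.3914  0.0177] w0.0423 F [ 0.2  0.5 -0.4]
set hit=True t17.72 [ 0.4568 -0.3912  0.01  ] w0.0420 F [-0.6  0.4  8.4]
open t18.03 [ 0.4564 -0.391   0.0095] w0.0602 F [ 0.2  0.2 -0.4]
up t19.02 [ 0.4565 -0.3911  0.1085] w0.0600 F [-0.1 -1.2  0.1]
```

```bash
cat > v.py <<'E'
import sys
from h import *
V=eval(sys.argv[1])  # list of (x,y,z,half)
T=[]
for cn in ['scene','top']:
    c=camera(cn)
    T.append(np.hstack([cv2.resize(rect_view(c,x,y,z,half=h,px=int(150/h)),(266,266)) for x,y,z,h in V]))
cv2.imwrite(sys.argv[2],np.vstack(T))
E
python3 v.py "[(.4767,.1678,.03,.04),(.48,-.165,.04,.07),(.4568,-.3912,.026,.05)]" pics/p2.png
```

```text
(no output)
```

View pics/p2.png

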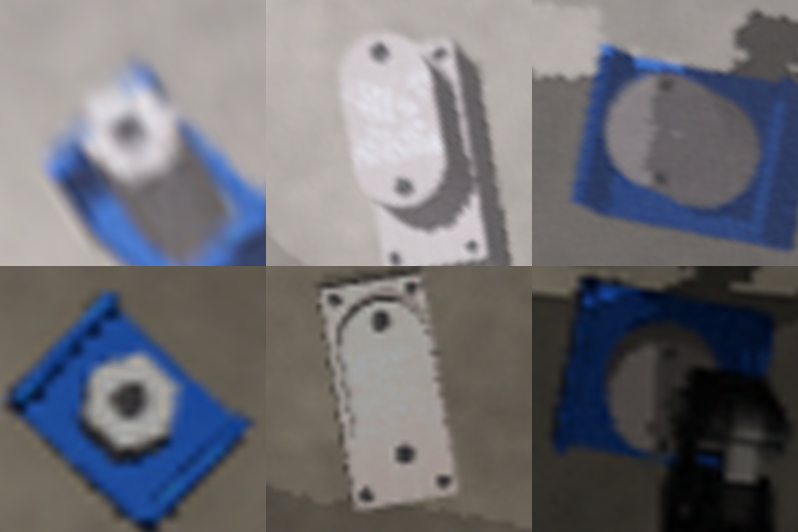

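Run:
```python
from h import *
def P(col,row): return [.48+(col-399)*.14/266,-.165-(row-133)*.14/266]
for cn,L in (('scene',[(379,51),(404,186)]),('top',[(380,54),(404,188)])):
    c=camera(cn)
    m=[]
    for l in L:
        p=P(*l)
        for _ in range(3): p=mark(c,*p,.04,r=.008)
        m.append(p)
    m=np.array(m);d=m[0]-m[1];print(cn,np.round(m,4).tolist(),'mid',np.round(m.mean(0),4),'yaw',np.degrees(np.arctan2(d[1],d[0])),np.hypot(*d))
    r=fit(c,'oval',[*m.mean(0),np.arctan2(d[1],d[0])],.04,grow=1.12);print(r,np.degrees(r[0][2]))
```

```text
scene [[0.4699, -0.1222], [0.4828, -0.1935]] mid [ 0.4763 -0.1578] yaw 100.28781928772439 0.07243672635956962
(array([ 0.47504721, -0.15690761,  1.75619678]), np.float64(19.877537320801334)) 100.62266352392022
top [[0.4707, -0.1239], [0.4833, -0.1941]] mid [ 0.477 -0.159] yaw 100.17466225335484 0.07135746533647944
(array([ 0.47856553, -0.17288325,  1.71242841]), np.float64(19.765876057468915)) 98.11492063237125
```

```bash
python3 - <<'E'
from h import *
o=pick(.4767,-.1584,np.radians(10.2),.0227,.066,60,approach=.06)
c=camera('top');cv2.imwrite('pics/p3t.png',c['image'])
place(.4541,.3962,np.radians(81.9),.0087,.066)
E
python3 v.py "[(.4541,.3962,.026,.07),(.48,-.165,.02,.08),(.4568,-.3912,.026,.05)]" pics/p3.png
```

```text
down hit=False t21.21 [ 0.4769 -0.1584  0.0231] w0.0658 F [-0.4  0.5 -0.5]
grip t21.53 [ 0.4771 -0.1585  0.0236] w0.0466 F [-2.   0.4 11.1]
lift t22.74 [ 0.4764 -0.1585  0.1419] w0.0467 F [ 1.2 -0.  -3.1]
over t26.07 [0.4544 0.3963 0.0172] w0.0463 F [-0.8  0.2 -2.5]
set hit=True t26.57 [0.4541 0.3962 0.0097] w0.0464 F [-1.7 -1.1 11.2]
open t26.89 [0.4538 0.3959 0.009 ] w0.0660 F [-0.1  0.1 -0.5]
up t27.88 [0.4539 0.3959 0.108 ] w0.0661 F [-0.9 -0.3 -0.7]
```

View pics/p3.png

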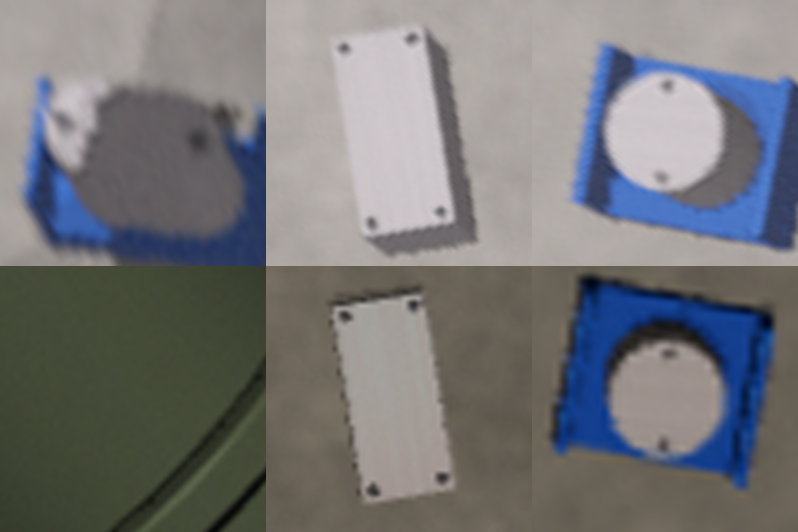

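Run:
```python
from h import *
def P(col,row): return [.48+(col-399)*.16/266,-.165-(row-133)*.16/266]
for cn,L in (('scene',[(344,48),(411,38),(371,223),(440,211)]),('top',[(345,50),(413,38),(374,224),(443,212)])):
    c=camera(cn);m=[]
    for l in L:
        p=P(*l)
        for _ in range(3): p=mark(c,*p,.02,r=.006)
        m.append(p)
    m=np.array(m);d=m[:2].mean(0)-m[2:].mean(0);w=np.arctan2(d[1],d[0])
    print(cn,'mid',np.round(m.mean(0),4),np.degrees(w),np.hypot(*d))
    r=fit(c,'rect',[*m.mean(0),w],.02,grow=1.1);print('rect',np.round(r[0],4),np.degrees(r[0][2]),r[1])
    r=fit(c,'disc',[.4568,-.391,0],.026,grow=1.15,freeyaw=False);print('disc',np.round(r[0],4),r[1])
    mm=[]
    for p in ([.4568,-.391+.0175],[.4568-.001,-.391-.0175]):
        for _ in range(3):p=mark(c,*p,.026,r=.006)
        mm.append(p)
    print('disc marks',np.round(np.mean(mm,0),4))
    r=fit(c,'hex',[.4755,.168,np.radians(137)],.03,grow=1.2);print('hex',np.round(r[0],4),r[1])
    p=[.4755,.168]
    for _ in range(3):p=mark(c,*p,.03,r=.006)
    print('hexm',np.round(p,4))
```

```text
scene mid [ 0.4759 -0.1634] 99.24189119366721 0.10613456399646604
rect [ 0.4746 -0.1625  1.7396] 99.66998102672878 15.160723010001478
disc [ 0.4567 -0.3907  0.    ] 11.756274780929768
disc marks [ 0.4567 -0.3907]
hex [0.4763 0.1677 2.4354] 15.81582905584927
hexm [0.4757 0.169 ]
top mid [ 0.4769 -0.1641] 99.23076013355463 0.10590502507590688
rect [ 0.477  -0.1653  1.7377] 99.56240096174055 14.382022087878
disc [ 0.4573 -0.391   0.    ] 12.783040456942446
disc marks [ 0.4572 -0.3916]
hex [0.4758 0.1666 2.4159] 14.03003680010187
hexm [0.4764 0.1672]
```

```bash
python3 - <<'E'
from h import *
o=pick(.4764,-.1638,np.radians(9.25),.0022,.075,80,approach=.09)
place(.6198,.0078,np.radians(96.3),.0082,.075)
E
python3 v.py "[(.4541,.3962,.026,.07),(.62,.008,.026,.08),(.68,0,0,.25)]" pics/p4.png
```

```text
down hit=False t31.40 [ 0.4766 -0.1639  0.0026] w0.0753 F [ 0.4  0.1 -0.2]
grip t31.74 [ 0.4768 -0.164   0.0032] w0.0538 F [-2.7  1.8 18.1]
lift t32.95 [ 0.476  -0.1638  0.1215] w0.0541 F [ 0.5  0.6 -3.9]
over t35.03 [0.62   0.0078 0.0167] w0.0540 F [ 0.3 -0.3 -3.2]
set hit=True t35.52 [0.6198 0.0078 0.0093] w0.0540 F [-1.4 -1.   9.7]
open t35.87 [0.6193 0.0076 0.0086] w0.0756 F [-0.2  0.2 -1.3]
up t36.85 [0.6195 0.0077 0.1075] w0.0750 F [ 0.5 -0.6  0.4]
```

View pics/p4.png

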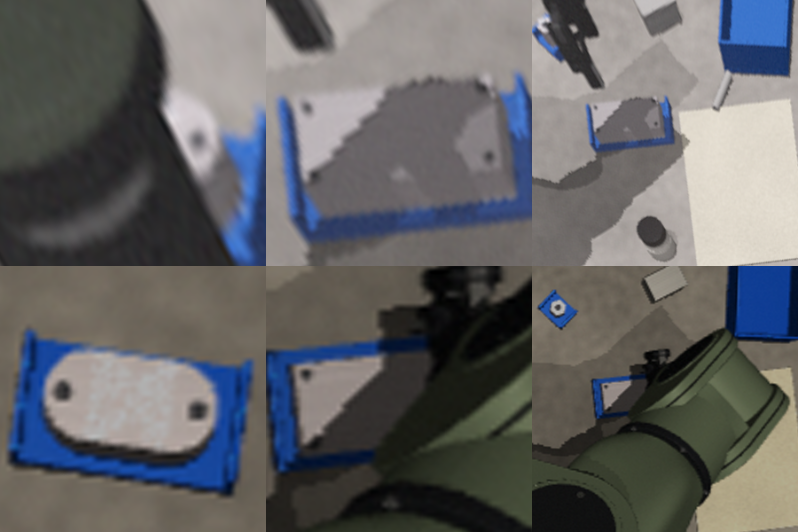

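Rect and oval are in. I'll back the arm away and measure everything.

```bash
python3 - <<'E'
from h import *
move_linear([.6198,.0078,.25],max_speed=.15)
set_joints([1.101,0.707,-0.028,1.485,0.022,0.951,-0.075]);st()
for cn in ('scene','top'):
    c=camera(cn)
    T={'rect':([.6198,.0078,.11],[(.6198+a*np.cos(.11)-b*np.sin(.11),.0078+a*np.sin(.11)+b*np.cos(.11)) for a,b in ((.053,.021),(.053,-.021),(-.053,.021),(-.053,-.021))]),
       'oval':([.4541,.3962,-.1416],[(.4541+s*.036*np.cos(-.1416),.3962+s*.036*np.sin(-.1416)) for s in (1,-1)])}
    for n,(p0,M) in T.items():
        r=fit(c,n,p0,.026,grow=1.1)
        m=[]
        for p in M:
            for _ in range(3): p=mark(c,*p,.026,r=.007)
            m.append(p)
        m=np.array(m);d=m[0]-m[1] if n=='oval' else m[:2].mean(0)-m[2:].mean(0)
        print(cn,n,'fit',np.round(r[0],4),round(r[1],1),'marks',np.round(m.mean(0),4),round(np.arctan2(d[1],d[0]),4))
    for q in ['jar','tin']: print(q,np.round(back(c,place_of(c,q)[0]['location'],0)[0],3))
    cv2.imwrite(f'pics/{cn}5.png',c['image'])
E
python3 v.py "[(.4541,.3962,.026,.07),(.62,.008,.026,.08),(.477,.168,.03,.04)]" pics/p5.png
```

```text
t40.37 [ 0.2397 -0.5223  0.2308] w0.0753 F [ 0.4 -0.1 -0.9]
scene rect fit [0.6194 0.0096 0.1101] 17.3 marks [0.6193 0.0085] 0.1121
scene oval fit [ 0.4537  0.3978 -0.1342] 17.4 marks [0.4523 0.3979] -0.1563
jar [ 0.676 -0.213  0.   ]
tin [0.669 0.213 0.   ]
top rect fit [0.6191 0.0077 0.1132] 13.9 marks [0.6194 0.0077] 0.1081
top oval fit [ 0.4528  0.3951 -0.1415] 19.7 marks [0.4529 0.395 ] -0.1465
jar [ 0.681 -0.223  0.   ]
tin [0.673 0.209 0.   ]
```

View pics/p5.png

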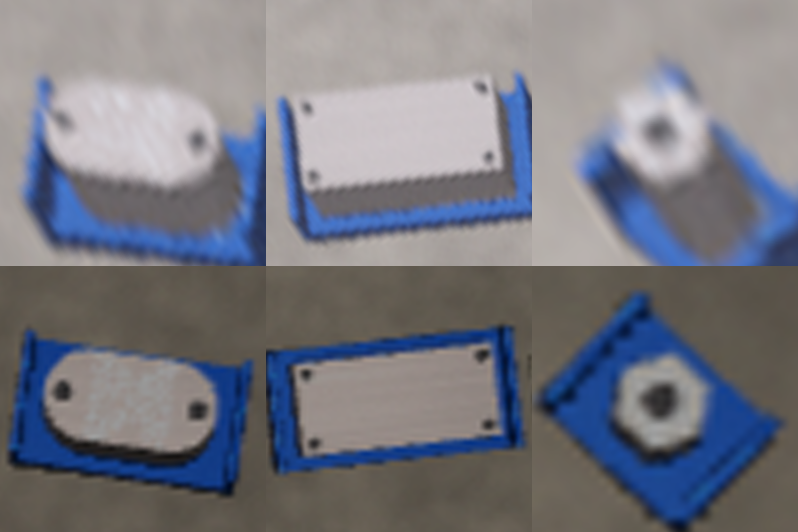

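View pics/scene5.png

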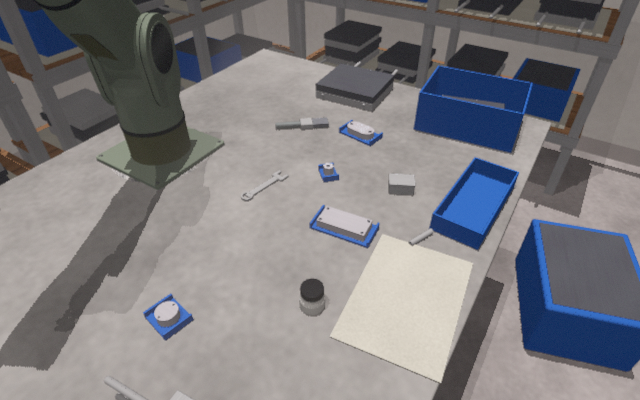

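Run:
```python
import cv2,numpy as np
for n,B in (('top',{'tin':(225,150,265,190),'jar':(380,145,412,180)}),('scene',{'tin':(380,165,425,200),'jar':(295,275,330,318)})):
    a=cv2.imread(f'pics/{n}0.png').astype(int);b=cv2.imread(f'pics/{n}5.png').astype(int)
    for k,(x,y,X,Y) in B.items(): print(n,k,np.abs(a-b)[y:Y,x:X].max(),np.abs(a-b)[y:Y,x:X].mean())
from rig import hand_in
hand_in()
```

```text
top tin 4 0.8414583333333333
top jar 5 0.8904761904761904
scene tin 6 0.9703703703703703
scene jar 10 1.3271317829457365
the job is handed in; nothing more can be done
```

I took the stack apart in the order asked and laid each part straight into its own cradle. Each part was set down against a light contact stop, with no drops or regrips. The arm then went back to its start pose, clear of everything, and I handed the job in at about 40 s of the 112 s.

**Checks after the last move:**
- **Seating:** all four parts look flat in their cradles in the last pictures.
- **Centring:** all parts sit within about 1–1.5 mm of their outlines, averaged over the two cameras. The round-ended plate is the furthest off, about 1 mm along −x. The rectangular plate and the hexagonal block are about 0.5–1 mm off, and the disc under 0.5 mm.
- **Alignment:** both plates are within about 0.5° of their outlines.
- **Jar and tin:** pixel comparison before and after shows no change in either camera view. The network's positions for them scattered by up to about 12 mm (the tin's by about 9 mm), which I took as network noise because the pixels did not move.
- **Contact force:** the highest wrist force in my readings was 18 N against the 120 N limit; these were spot readings, not a continuous record.

**Disagreements:**
- **Between cameras:** the two cameras differ by up to about 2.5 mm on the round-ended plate's position.
- **Hole marks:** on that plate, the marks in the scene view read its yaw about 0.9° off its outline, and its position about 2 mm off in x. The outline fits in both cameras agreed with its cradle, so I did not adjust it.

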